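Stack the timber offcuts in staggered courses for tying

ROBOT

A 6-joint arm with a two-finger parallel gripper is mounted at the origin on a cart in front of the work surface, level with it; the furniture and walls round the work are solid. World frame = base frame: x ahead of the robot, y to its left, z up, the work surface at z = 0. Lengths are in m, angles in rad, forces in N, time in s.
With the tool pointing down it reaches from about 0.425 to 0.95 m from the base axis. Payload 3.5 kg.
Tool frame: the origin (TCP) lies at the very end of the fingers, on their centre line; the grasp point (between the pads) lies 19 mm behind it; z points along the fingers, y is the line along which they close (so a half turn about z gives the same grasp; the last joint's range is limited). The gripper opens to 85 mm and grips with 20 to 120 N. Pads are 22 mm wide; open, the fingers measure 114 mm over their backs; the gripper's body (76 mm by 85 mm) begins 54 mm behind the grasp point. The pads swing forward as they close: fully open they stand 13 mm farther back than shut.
Start: joints at [1.157, 0.286, 1.577, -0, 1.279, -0.15], TCP at [0.176, 0.652, 0.231] pointing down, gripper open.
Joint ranges: [-2.77, 2.77], [-0.9, 2.22], [0.21, 2.48], [-1.53, 4.67], [0.24, 2.81], [-2.84, 2.84]. Speed limits (rad/s): [2.79, 2.79, 3.14, 3.14, 3.14, 3.14].

INTERFACE

Orientations are given as a unit quaternion [x, y, z, w].
In Python, from plant import ctrl gives the robot as it stands.
- The arm moves only by the tool carry_out, never from a script. Its argument "deltas" is one flat list of numbers, 6 for each row, row after row: the shift along the tool's x, y, z in m, then the turn, a rotation vector about the tool's x, y, z in rad. A call has 1 to 5 rows; each row is the pose to reach, as a shift and turn from the pose commanded when the call began, along the tool's axes at that moment; what a row does not reach only later rows make up. A row lasts 1/8 s, in which the tool goes at most 62.5 mm and 10.7 degrees, less where a joint would pass 70% of its speed; a pose out of reach is approached as far as the arm can. A call with a gripper value outside its range is refused whole. "grip" is the opening in per cent of the stroke, from 0 (shut) to 100 (fully open), set as the call begins (left out, the last holds). The fingers move at their own pace and stop on an object; "grip_force" is the grip in N (left out, the last holds). Time passes only in rows, so rows that repeat a pose let the fingers close. It gives the time, the measured TCP pose, the force, the opening and the grip force at its end, in the units of the state.
- ctrl.get_state(): the state, without advancing time (a new reading comes with each control period).
- ctrl.read_camera(name): name is "scene" or "top"; returns (picture, depth): 400x640x3 uint8, red, green, blue; 400x640 float32, m along the optical axis (not along the pixel's ray), 0 where there is no reading.
- ctrl.camera_model(name): a dict with "intrinsics" (3x3 intrinsics, pixels), "extrinsics" (4x4, takes a point from world to camera coordinates). Camera axes: x right, y down, z forward; pixel columns grow to the right and rows downward; lengths in m; the calibration is good to about 2 mm. A picture is of the moment at which its call begins. camera_model takes no time and is no camera call.
- ctrl.sign_off(): hands the job in; it is judged then, once.
Trained networks look in the newest picture that a camera, given by its name, has taken for a name from the list of things; names that differ only in an ending like _2 or _b are one class to them, and where a whole thing is asked for, a point or a joint stands for the part that bears it (a point fixed in the world has none). Each returns a list of dicts, best first, with "score" (0 to 1); they miss things now and then, are a little off and sometimes report something else, mostly with a low value. They report only what shows in the picture. A call takes as long as a camera call. They do not tell look-alikes from the thing itself.
- ctrl.find_in(camera, query): "uv" ([column, row] in pixels, amid what is visible of it).
The state is a dict: "time": time; "qpos": joint angles; "dq": joint speeds; "joint_efforts": joint torques, N m; "eef_pos": TCP position; "tcp_rot": TCP orientation; "contact_force": force on the tool from outside, world axes, zero at the start; "wrist_torque": the same for the moment, N m; "opening": opening from 0.0 (shut) to 1.0 (fully open); "finger_force": force on a finger pad.
Only numpy, scipy, OpenCV 4.12 (cv2) and the standard library are available. Lean on these libraries where they do the work, as an engineer would, in place of code of your own. Each camera call takes 0.05 s, during which the arm holds its last target. There are 200 camera calls.

TASK

Get the four wooden offcuts ready for tying: stack them on the plywood base, in line with it and centred across its width, in two courses like brickwork, each course starting against the base's upright end stop and with no more than a slight gap between pieces; below lie the undrilled pieces, the long one against the stop and the short one after it, and on top of them the drilled pieces, the short one against the stop and the long one after it, so that it bridges the joint below. Then stand the string spool upright on the middle of the long drilled piece. Leave the tape measure, the tin of nuts and the flat roll of masking tape where they lie.

Things in the scene. Friction and masses are not known exactly. Their poses are not given: they have to be found in the camera images.
- base: Fixed plywood stacking base, 230 x 80 mm board, 12 mm thick, long side along its x. An upright end stop across the full width stands on its +x end (the end away from the robot): it fills x = +101 to +115 mm and rises to 60 mm above the desk. Origin: centre of the board's underside, on the desk; z up. Its turn on the desk varies by about 20 degrees either way. The two courses take up x = +101 mm downward for 180 mm, leaving about 36 mm of board free at the -x end.
- long_plain: Long undrilled dark wooden offcut, 120 (its x) x 46 (y) x 30 (z) mm, smooth top, loose, about 0.1 kg. Origin: centre of its underside; z up.
- short_plain: Short undrilled dark wooden offcut, 60 (its x) x 46 (y) x 30 (z) mm, smooth top, loose. Origin: centre of its underside; z up.
- long_drilled: Long drilled dark wooden offcut, 120 (its x) x 46 (y) x 30 (z) mm, with two upright 20 mm through holes, 42 mm either side of its middle along x; the middle is solid. Loose, about 0.1 kg. Origin: centre of its underside; z up.
- short_drilled: Short drilled dark wooden offcut, 60 (its x) x 46 (y) x 30 (z) mm, with one upright 20 mm through hole in its middle. Loose. Origin: centre of its underside; z up.
- string_spool: Spool of string standing upright, 50 mm tall, wooden flanges 48 mm across at foot and top (each about 6 mm thick), waist of string about 42 mm across. Loose, 0.06 kg. Origin: centre of its underside; z up along its axis.
- tape_measure: Yellow tape measure standing on edge, 34 x 70 x 64 mm high; a bystander, loose. Origin: centre of its underside.
- nut_tin: Open round white tin of nuts, 68 mm across, 30 mm high; a bystander, loose. Origin: centre of its underside.
- masking_tape: Flat roll of masking tape lying down, 100 mm across, 25 mm high; a bystander, loose. Origin: centre of its underside.
There are look-alikes about, which are no part of the job. Leave any green look-alike of the short_plain alone.

How it is judged:
By the outcome, as a careful person would: the job done as asked, in the order asked, and still so for the second after the job is handed in, with the robot touching nothing.
It also fails if it takes over 134 s, if anything falls off the work surface, if the arm or the gripper's body presses on something with over 40 N, if the wrist force passes 120 N, or if a joint passes its speed limit or range.

## Working session

There is one attempt and no reset: what is moved stays moved. The work goes in short steps, Python scripts to look and compute and a tool call to move; the robot and the scene stay as the last step left them, time stands still between calls to the robot, and variables do not carry over. Pictures are saved under pics/ and viewed, at most 14 in all, crops included, and the job is handed in when it is done.

Besides the shell and the picture viewer there is one more tool, called after "Call:" as a command line: name --argument value ..., lists and objects as JSON in quotes. carry_out: Moves the arm, as the interface text tells. Its arguments: {"type":"object","properties":{"deltas":{"type":"array"},"grip":{"type":"number"},"grip_force":{"type":"number"}},"required":["deltas"]}

```bash
ls; mkdir -p pics; cat > h.py <<'E'
import numpy as np, cv2
from plant import ctrl
def cam(n):
    m=ctrl.camera_model(n); return np.array(m["intrinsics"]),np.array(m["extrinsics"])
def shot(n,f=None):
    p,d=ctrl.read_camera(n)
    if f: cv2.imwrite(f,p[:,:,::-1])
    return p,d
def world(n,d):
    K,E=cam(n); v,u=np.mgrid[0:d.shape[0],0:d.shape[1]]
    P=np.stack([(u-K[0,2])/K[0,0]*d,(v-K[1,2])/K[1,1]*d,d],-1)
    W=(P-E[:3,3])@E[:3,:3]; W[d==0]=np.nan; return W
E
python3 - <<'E'
from h import *
a,d=shot("top","pics/top0.png"); W=world("top",d); np.savez("/tmp/t0.npz",a=a,W=W)
b,e=shot("scene","pics/scene0.png"); np.savez("/tmp/s0.npz",a=b,W=world("scene",e))
W2=np.load("/tmp/s0.npz")["W"]
for q in ["base","long_plain","short_plain","long_drilled","short_drilled","string_spool","tape_measure","nut_tin","masking_tape"]:
    for c,w in(("top",W),("scene",W2)):
        print(q,c,[(np.round(r["uv"]).astype(int).tolist(),round(r["score"],2),w[int(r["uv"][1]),int(r["uv"][0])].round(3).tolist()) for r in ctrl.find_in(c,q)[:4]])
print(ctrl.get_state())
E
```

```text
pics
base top [([326, 206], 0.77, [0.539, -0.027, 0.01])]
base scene [([333, 213], 0.68, [0.544, -0.038, 0.013])]
long_plain top [([241, 178], 0.63, [0.607, 0.203, 0.025])]
long_plain scene [([298, 179], 0.61, [0.594, 0.191, 0.032]), ([278, 167], 0.39, [0.626, 0.364, 0.015])]
short_plain top [([393, 183], 0.76, [0.602, -0.2, 0.03]), ([449, 133], 0.76, [0.742, -0.352, 0.028]), ([364, 288], 0.55, [0.326, -0.126, 0.027])]
short_plain scene [([389, 229], 0.94, [0.58, -0.214, 0.03]), ([286, 252], 0.88, [0.317, -0.138, 0.03]), ([471, 234], 0.64, [0.722, -0.36, 0.026])]
long_drilled top [([182, 240], 0.55, [0.44, 0.348, 0.029])]
long_drilled scene [([231, 179], 0.73, [0.42, 0.324, 0.031])]
short_drilled top [([398, 244], 0.72, [0.442, -0.219, -0.002])]
short_drilled scene [([346, 255], 0.73, [0.414, -0.235, 0.031])]
string_spool top [([448, 186], 0.75, [0.595, -0.351, 0.024])]
string_spool scene [([434, 250], 0.62, [0.575, -0.353, 0.037])]
tape_measure top [([449, 242], 0.72, [0.445, -0.342, 0.055])]
tape_measure scene [([394, 274], 0.8, [0.431, -0.358, 0.042])]
nut_tin top [([239, 237], 0.
[... 208 characters left out ...]

{'time': 1.0, 'qpos': array([ 1.15699886e+00,  2.86317599e-01,  1.57668825e+00,  3.29815149e-05,
        1.27861621e+00, -1.49963595e-01]), 'dq': array([-0.00170349,  0.00057963,  0.00121067,  0.00125125, -0.00013335,
        0.00200231]), 'joint_efforts': array([ 9.42691586e-04, -4.05959022e+01, -2.92953748e+01,  3.22447204e-05,
        3.79391295e-04,  2.34269675e-05]), 'eef_pos': array([0.17596415, 0.65164832, 0.23131949]), 'tcp_rot': array([ 1.31539375e-01,  9.91310946e-01, -9.72753476e-06, -1.92576354e-05]), 'contact_force': array([ 1.26996005,  0.12550099, -1.08380194]), 'wrist_torque': array([-0.01139882,  0.0384401 , -0.05213431]), 'finger_force': 0.0, 'opening': 0.9967802090660548}
```

View pics/top0.png

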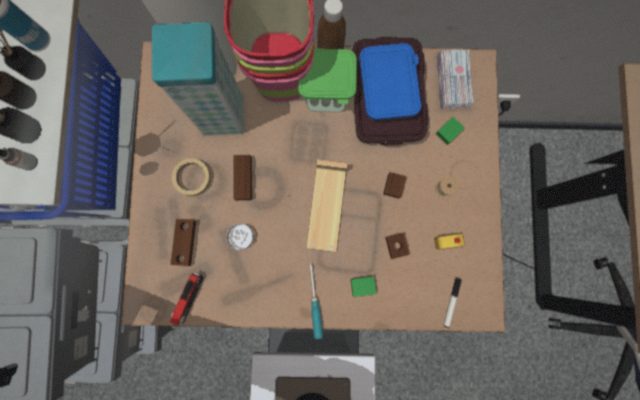

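View pics/scene0.png

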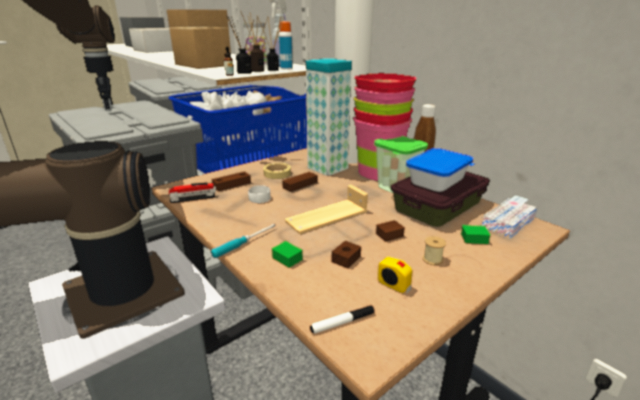

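```bash
cat >> h.py <<'E'
def quad(pts):
    r=cv2.minAreaRect(pts.astype(np.float32)); (cx,cy),(w,h),a=r
    if w<h: w,h,a=h,w,a+90
    return [round(cx,4),round(cy,4),round(w,4),round(h,4),round((a+90)%180-90,2)]
def piece(a,W,c,zr,r=0.1,dark=True):
    m=(abs(W[...,0]-c[0])<r)&(abs(W[...,1]-c[1])<r)&(W[...,2]>zr[0])&(W[...,2]<zr[1])
    if dark: m&=(a.max(-1)<110)
    n,l,s,_=cv2.connectedComponentsWithStats(m.astype(np.uint8)); 
    if n<2: return None
    m=l==1+np.argmax(s[1:,4]); p=W[m]; q=p[:,:2]
    return quad(q),q.mean(0).round(4).tolist(),round(float(np.median(p[:,2])),4),len(p)
E
python3 - <<'E'
from h import *
for n in "ts":
    D=np.load(f"/tmp/{n}0.npz"); a,W=D["a"],D["W"]
    for k,c in dict(lp=(.607,.203),sp=(.602,-.2),ld=(.44,.348),sd=(.442,-.21)).items(): print(n,k,piece(a,W,c,(.022,.04),.08))
    print("spool",piece(a,W,(.595,-.35),(.042,.06),.05,False))
    print("base",piece(a,W,(.54,-.03),(.006,.018),.16,False))
    print("stop",piece(a,W,(.64,-.03),(.05,.07),.12,False))
a=cv2.imread("pics/top0.png")
c=[cv2.resize(a[y-30:y+30,x-40:x+40],None,fx=5,fy=5,interpolation=2) for x,y in((243,177),(395,185),(183,242),(398,245))]
cv2.imwrite("pics/crop.png",np.vstack([np.hstack(c[:2]),np.hstack(c[2:])])[:600,:800])
K,E=cam("top");print(np.linalg.inv(E)[:3,3]);K,E=cam("scene");print(np.linalg.inv(E)[:3,3])
E
```

```text
t lp ([0.6073, 0.1972, 0.1199, 0.0431, 2.7], [0.6067, 0.197], 0.0288, 756)
t sp ([0.5948, -0.2077, 0.0604, 0.0462, -13.81], [0.5945, -0.2071], 0.0289, 394)
t ld ([0.4325, 0.3461, 0.1171, 0.0469, -3.61], [0.4322, 0.345], 0.0286, 721)
t sd ([0.4349, -0.214, 0.0576, 0.0471, 16.22], [0.4349, -0.2139], 0.0288, 353)
spool ([0.5924, -0.3446, 0.0455, 0.0447, -2.08], [0.592, -0.3449], 0.0489, 252)
base ([0.5272, -0.0266, 0.2165, 0.08, -5.85], [0.5261, -0.0266], 0.0111, 2381)
stop ([0.641, -0.0375, 0.0787, 0.0156, 85.12], [0.6402, -0.0378], 0.0585, 180)
s lp ([0.603, 0.1881, 0.1159, 0.0379, -5.36], [0.5967, 0.1862], 0.0293, 177)
s sp ([0.5913, -0.2107, 0.0582, 0.0407, -15.82], [0.5858, -0.2132], 0.0299, 205)
s ld ([0.4282, 0.3409, 0.1164, 0.0413, -4.02], [0.4231, 0.3354], 0.0287, 180)
s sd ([0.4322, -0.2164, 0.0593, 0.0425, 14.07], [0.4281, -0.2203], 0.0296, 282)
spool ([0.5914, -0.3441, 0.0478, 0.0468, 52.8], [0.5893, -0.3458], 0.0499, 224)
base ([0.5324, -0.0272, 0.2305, 0.0828, -5.65], [0.5226, -0.0305], 0.0121, 1196)
stop ([0.64, -0.0373, 0.0838, 0.0158, 83.74], [0.6373, -0.0418], 0.058, 118)
[ 3.95545262e-01 -1.06048665e-03  1.19565508e+00]
[-0.08977182 -0.75449584  0.5243579 ]
```

View pics/crop.png

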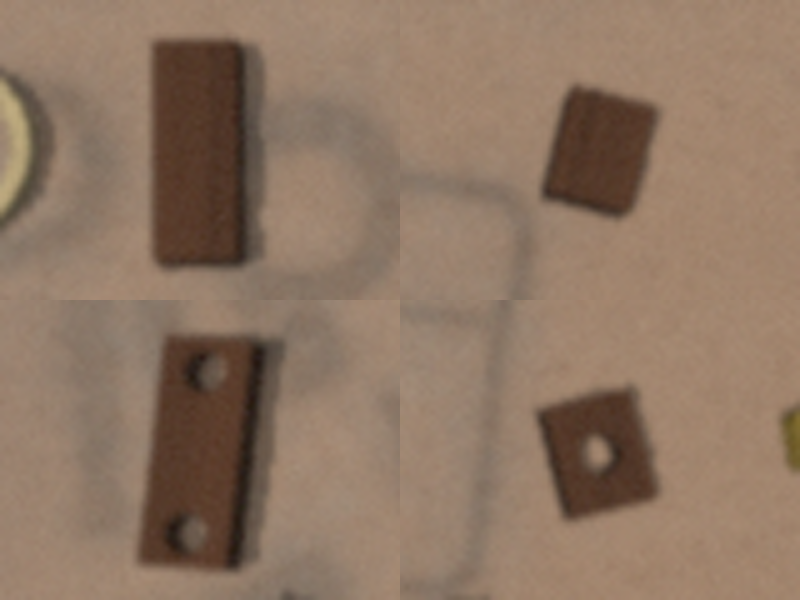

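Top view: long_plain (243,177), long_drilled (183,242), short_plain (395,185), short_drilled (398,245), spool (448,187). The look-alikes are the green blocks at (363,286) and (450,130). The crop shows that the four dark blocks I chose are the right ones: the upper two have no holes and the lower two are drilled.

```bash
cat >> h.py <<'E'
from scipy.spatial.transform import Rotation as R
BASE=np.array([.533,-.027]); BYAW=-5.75
def loc(lx,ly=0.): # base local -> world xy
    t=np.radians(BYAW); return BASE+np.array([lx*np.cos(t)-ly*np.sin(t),lx*np.sin(t)+ly*np.cos(t)])
def Rd(yaw): # tool down, tool y at `yaw` deg in world
    t=np.radians(yaw); y=np.array([np.cos(t),np.sin(t),0]); z=np.array([0,0,-1.]); return R.from_matrix(np.stack([np.cross(y,z),y,z],1))
def plan(wps,p=None,q=None):
    """wps: (x,y,z,closing yaw[,maxstep m]); prints calls of <=5 rows, tool-frame"""
    s=ctrl.get_state(); p=np.array(s["eef_pos"]) if p is None else p; q=R.from_quat(s["tcp_rot"]) if q is None else q
    poses=[]; cp,cq=p,q
    for w in wps:
        tp=np.array(w[:3]); tq=Rd(w[3]); st=w[4] if len(w)>4 else .055
        rv=(cq.inv()*tq).as_rotvec()
        n=max(1,int(np.ceil(max(np.linalg.norm(tp-cp)/st,np.degrees(np.linalg.norm(rv))/9))))
        poses+=[(cp+(tp-cp)*i/n,cq*R.from_rotvec(rv*i/n)) for i in range(1,n+1)]; cp,cq=tp,tq
    for i in range(0,len(poses),5):
        rows=[]
        for tp,tq in poses[i:i+5]:
            d=np.r_[q.inv().apply(tp-p).round(3),(q.inv()*tq).as_rotvec().round(3)]+0.; rows.append(d)
        p,q=p+q.apply(rows[-1][:3]),q*R.from_rotvec(rows[-1][3:])
        print("["+",  ".join(",".join("%g"%v for v in r) for r in rows)+"]")
    print("end",p.round(4))
E
python3 - <<'E'
from h import *
plan([(.607,.197,.13,92),(.607,.197,.06,92),(.607,.197,.005,92,.028)])
E
```

```text
[-0.045,-0.027,0.008,0,0,-0.025,  -0.089,-0.054,0.017,0,0,-0.05,  -0.134,-0.082,0.025,0,0,-0.075,  -0.178,-0.109,0.034,0,0,-0.1,  -0.223,-0.136,0.042,0,0,-0.124]
[-0.041,-0.033,0.009,0,0,-0.025,  -0.081,-0.065,0.017,0,0,-0.05,  -0.122,-0.098,0.026,0,0,-0.075,  -0.163,-0.13,0.034,0,0,-0.1,  -0.204,-0.163,0.042,0,0,-0.125]
[-0.037,-0.037,0.009,0,0,-0.025,  -0.073,-0.074,0.017,0,0,-0.05,  -0.073,-0.074,0.052,0,0,-0.05,  -0.073,-0.074,0.087,0,0,-0.05,  -0.073,-0.074,0.115,0,0,-0.05]
[0,0,0.027,0,0,0]
end [0.607  0.1973 0.0053]
```

Call:
carry_out --deltas '[-0.045,-0.027,0.008,0,0,-0.025,-0.089,-0.054,0.017,0,0,-0.05,-0.134,-0.082,0.025,0,0,-0.075,-0.178,-0.109,0.034,0,0,-0.1,-0.223,-0.136,0.042,0,0,-0.124]' --grip 100 --grip_force 40

```text
time: 1.62
eef_pos: [0.3567, 0.461, 0.1893]
tcp_rot: [0.069, 0.998, 0.0, 0.0]
contact_force: [-0.0, -0.2, 0.0]
opening: 0.999
finger_force: 0.0
```

Call:
carry_out --deltas '[-0.041,-0.033,0.009,0,0,-0.025,-0.081,-0.065,0.017,0,0,-0.05,-0.122,-0.098,0.026,0,0,-0.075,-0.163,-0.13,0.034,0,0,-0.1,-0.204,-0.163,0.042,0,0,-0.125]'

```text
time: 2.25
eef_pos: [0.5363, 0.2711, 0.1474]
tcp_rot: [0.007, 1.0, 0.0, 0.0]
contact_force: [0.7, 0.7, -0.7]
opening: 0.996
finger_force: 0.0
```

Call:
carry_out --deltas '[-0.037,-0.037,0.009,0,0,-0.025,-0.073,-0.074,0.017,0,0,-0.05,-0.073,-0.074,0.017,0,0,-0.05]'

```text
time: 2.62
eef_pos: [0.6088, 0.1944, 0.1297]
tcp_rot: [-0.015, 1.0, -0.0, -0.0]
contact_force: [-0.7, 0.0, -0.9]
opening: 0.999
finger_force: 0.0
```

```bash
python3 - <<'E'
from h import *
s=ctrl.get_state(); print(s["eef_pos"],s["time"],R.from_quat(s["tcp_rot"]).as_matrix().round(3)[:,1])
plan([(.607,.197,.06,92),(.607,.197,.005,92,.028)])
E
```

```text
[0.60880175 0.19435125 0.12965425] 2.625 [-0.031  1.    -0.   ]
[0.001,0.001,0.035,0,0,-0.002,  0.002,0.003,0.07,0,0,-0.004,  0.002,0.003,0.097,0,0,-0.004,  0.002,0.003,0.125,0,0,-0.004]
end [0.6067 0.1972 0.0047]
```

Call:
carry_out --deltas '[0,0,0.035,0,0,0,0,0,0.07,0,0,0,0,0,0.1,0,0,0,0,0,0.125,0,0,0,0,0,0.125,0,0,0]'

```text
time: 3.25
eef_pos: [0.6043, 0.1979, 0.003]
tcp_rot: [-0.018, 1.0, -0.0, -0.003]
contact_force: [0.7, 0.7, -0.1]
opening: 1.001
finger_force: 0.0
```

Call:
carry_out --deltas '[0,0,0,0,0,0,0,0,0,0,0,0,0,0,0,0,0,0,0,0,0,0,0,0,0,0,0,0,0,0]' --grip 0 --grip_force 40

```text
time: 3.88
eef_pos: [0.6084, 0.1977, 0.0074]
tcp_rot: [-0.018, 1.0, 0.0, 0.002]
contact_force: [-0.2, 0.9, 6.3]
opening: 0.529
finger_force: 44.4
```

Call:
carry_out --deltas '[0,0,-0.02,0,0,0,0,0,-0.06,0,0,0,0,0,-0.115,0,0,0,0,0,-0.115,0,0,0]'

```text
time: 4.38
eef_pos: [0.6109, 0.1979, 0.1277]
tcp_rot: [-0.018, 1.0, 0.001, 0.006]
contact_force: [-0.6, -0.6, -1.1]
opening: 0.528
finger_force: 43.7
```

```bash
python3 - <<'E'
from h import *
a,d=shot("scene"); cv2.imwrite("pics/s1.png",cv2.resize(a[100:260,180:420,::-1],None,fx=3,fy=3))
W=world("scene",d); print(piece(a,W,(.607,.197),(.08,.16),.1))
x,y=loc(38); plan([(x,y,.12,90+BYAW,.05),(x,y,.05,90+BYAW,.035)])
E
```

```text
([0.608, 0.1987, 0.1262, 0.0759, 13.99], [0.5964, 0.186], 0.1439, 462)
[-0.049,-0.007,0,0,0,0,  -0.099,-0.014,0.001,0,0,0,  -0.148,-0.021,0.001,0,0,0.001,  -0.198,-0.028,0.001,0,0,0.001,  -0.247,-0.035,0.002,0,0,0.001]
[-0.05,-0.007,0,0,0,0,  -0.099,-0.014,0,0,0,0,  -0.149,-0.021,0.001,0,0,0,  -0.198,-0.028,0.001,0,0,0.001,  -0.248,-0.035,0.001,0,0,0.001]
[-0.05,-0.007,0.001,0,0,0,  -0.099,-0.014,0.001,0,0,0,  -0.149,-0.021,0.001,0,0,0,  -0.198,-0.028,0.001,0,0,0,  -0.248,-0.035,0.002,0,0,0.001]
[-0.049,-0.007,0,0,0,0,  -0.099,-0.014,0,0,0,0,  -0.148,-0.021,0.001,0,0,0,  -0.198,-0.028,0.001,0,0,0,  -0.247,-0.035,0.001,0,0,0.001]
[-0.05,-0.006,0.001,0,0,0,  -0.099,-0.013,0.001,0,0,0,  -0.149,-0.02,0.001,0,0,0,  -0.198,-0.027,0.002,0,0,0,  -0.248,-0.034,0.002,0,0,0]
[-0.049,-0.007,0,0,0,0.001,  -0.099,-0.014,0.001,0,0,0.001,  -0.148,-0.02,0.001,0,0,0.001,  -0.198,-0.027,0.001,0,0,0.001,  -0.247,-0.034,0.002,0,0,0.001]
[-0.05,-0.007,0,0,0,0.001,  -0.099,-0.014,0,0,0,0.001,  -0.149,-0.021,0.001,0,0,0.001,  -0.198,-0.027,0.001,0,0,0.001,  -0.248,-0.034,0.001,0,0,0.001]
[-0.05,-0.007,0.001
[... 18993 characters left out ...]
0.002,0,0,0,0.001,  -0.25,-0.003,0,0,0,0.001]
[-0.05,0,0,0,0,0,  -0.1,-0.001,0.001,0,0,0.001,  -0.15,-0.001,0.001,0,0,0.001,  -0.2,-0.002,0.001,0,0,0.001,  -0.25,-0.002,0.001,0,0,0.001]
[-0.05,-0.001,0,0,0,0,  -0.1,-0.001,0,0,0,0,  -0.15,-0.002,0,0,0,0.001,  -0.2,-0.002,0,0,0,0.001,  -0.25,-0.003,0,0,0,0.001]
[-0.05,0,0,0,0,0,  -0.1,-0.001,0,0,0,0,  -0.15,-0.001,0,0,0,0.001,  -0.2,-0.001,0,0,0,0.001,  -0.25,-0.002,0,0,0,0.001]
[-0.05,0,0,0,0,0,  -0.1,-0.001,0,0,0,0,  -0.15,-0.001,0,0,0,0,  -0.2,-0.001,0,0,0,0.001,  -0.25,-0.002,0,0,0,0.001]
[-0.05,0,0,0,0,0,  -0.1,0,0,0,0,0,  -0.15,-0.001,0,0,0,0,  -0.2,-0.001,0,0,0,0,  -0.2,-0.001,0.035,0,0,0]
[0,0,0.035,0,0,0]
end [38.3419 -3.8341  0.0501]
```

View pics/s1.png

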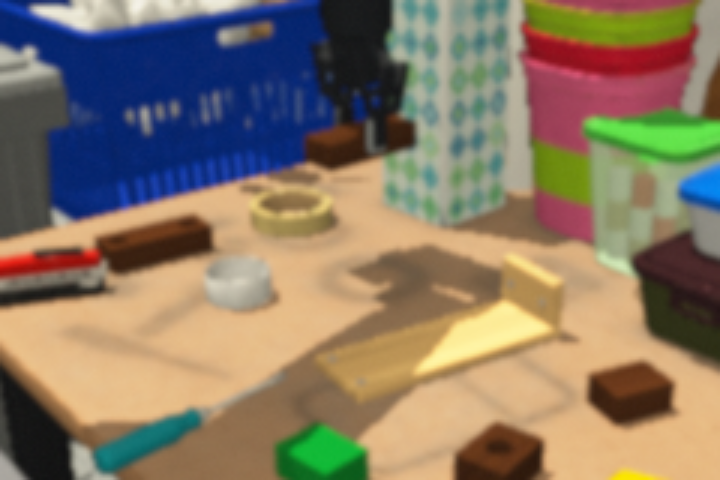

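The long piece is held level at about (370,138) in the crop. I passed millimetres to `loc` where it takes metres, so that plan is void. I'll plan again from tracked commanded poses.

```bash
cat >> h.py <<'E'
def go(wps,p=None,yaw=None):
    """plan from stored commanded pose; remembers the end as new commanded pose"""
    if p is None: D=np.load("/tmp/cmd.npz"); p,q=D["p"],R.from_quat(D["q"])
    else: p,q=np.array(p),Rd(yaw)
    assert all(np.hypot(*w[:2])<.95 for w in wps)
    cp,cq=p,q; poses=[]
    for w in wps:
        tp=np.array(w[:3],float); tq=Rd(w[3]); st=w[4] if len(w)>4 else .055
        rv=(cq.inv()*tq).as_rotvec()
        if abs(rv[2])>np.pi/2: tq=Rd(w[3]+180); rv=(cq.inv()*tq).as_rotvec()
        n=max(1,int(np.ceil(max(np.linalg.norm(tp-cp)/st,np.degrees(np.linalg.norm(rv))/9))))
        poses+=[(cp+(tp-cp)*i/n,cq*R.from_rotvec(rv*i/n)) for i in range(1,n+1)]; cp,cq=tp,tq
    for i in range(0,len(poses),5):
        rows=[np.r_[q.inv().apply(tp-p).round(3),0,0,(q.inv()*tq).as_rotvec()[2].round(3)]+0. for tp,tq in poses[i:i+5]]
        p,q=p+q.apply(rows[-1][:3]),q*R.from_rotvec(rows[-1][3:])
        print("["+", ".join("%g"%v for r in rows for v in r)+"]")
    np.savez("/tmp/cmd.npz",p=p,q=q.as_quat()); print("end",p.round(4))
E
python3 - <<'E'
from h import *
x,y=loc(.036); Y=90+BYAW
go([(x,y,.12,Y,.05),(x,y,.12,Y),(x,y,.05,Y,.035),(x,y,.05,Y)],(.607,.1973,.1203),92.0)
s=ctrl.get_state();print(s["eef_pos"],s["time"])
E
```

```text
[0.009, -0.045, 0, 0, 0, 0.027, 0.018, -0.091, 0, 0, 0, 0.054, 0.028, -0.136, 0, 0, 0, 0.081, 0.037, -0.181, 0, 0, 0, 0.108, 0.046, -0.226, 0, 0, 0, 0.135]
[0, 0, 0, 0, 0, 0, 0, 0, 0.035, 0, 0, 0, 0, 0, 0.07, 0, 0, 0, 0, 0, 0.07, 0, 0, 0]
end [ 0.5689 -0.0302  0.0503]
[0.60879058 0.19748957 0.12429999] 4.425
```

Call:
carry_out --deltas '[0.009,-0.045,0,0,0,0.027,0.018,-0.091,0,0,0,0.054,0.028,-0.136,0,0,0,0.081,0.037,-0.181,0,0,0,0.108,0.046,-0.226,0,0,0,0.135]'

```text
time: 5.05
eef_pos: [0.567, -0.0313, 0.1184]
tcp_rot: [0.05, 0.999, 0.0, -0.002]
contact_force: [1.0, 0.1, -1.1]
opening: 0.53
finger_force: 43.6
```

Call:
carry_out --deltas '[0,0,0,0,0,0,0,0,0,0,0,0,0,0,0,0,0,0]'

```text
time: 5.42
eef_pos: [0.5686, -0.029, 0.1197]
tcp_rot: [0.049, 0.999, 0.0, -0.001]
contact_force: [-0.2, -0.4, -1.5]
opening: 0.525
finger_force: 43.6
```

```bash
python3 - <<'E'
from h import *
a,d=shot("top"); W=world("top",d); cv2.imwrite("pics/t1.png",cv2.resize(a[140:270,260:400,::-1],None,fx=4,fy=4))
m=(a.max(-1)<110)&(W[...,2]>.1)&(abs(W[...,1]+.03)<.06)&(W[...,0]>.48)
s=ctrl.get_state();print(s["eef_pos"],s["contact_force"])
b,e=shot("scene"); cv2.imwrite("pics/s2.png",cv2.resize(b[100:250,260:400,::-1],None,fx=4,fy=4))
E
```

```text
[ 0.56876573 -0.02902356  0.11987409] [ 1.49039035  0.60195455 -1.41687683]
```

View pics/s2.png

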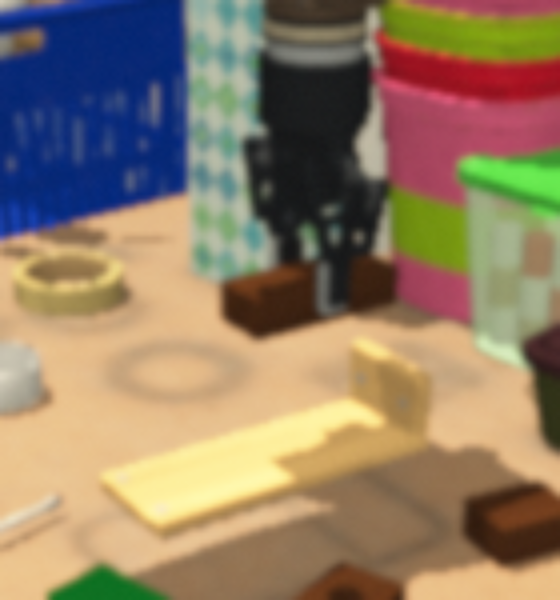

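Call:
carry_out --deltas '[0,0,0.035,0,0,0,0,0,0.07,0,0,0,0,0,0.085,0,0,0,0,0,0.1,0,0,0,0,0,0.1,0,0,0]'

```text
time: 6.15
eef_pos: [0.5695, -0.0301, 0.0205]
tcp_rot: [0.05, 0.999, -0.0, 0.0]
contact_force: [-0.3, -0.3, -1.0]
opening: 0.532
finger_force: 44.1
```

Call:
carry_out --deltas '[0,0,0,0,0,0,-0.001,0,0,0,0,0,-0.002,0,0,0,0,0,-0.003,0,0,0,0,0,-0.003,0,0,0,0,0]'

```text
time: 6.78
eef_pos: [0.5721, -0.0305, 0.0204]
tcp_rot: [0.05, 0.999, -0.0, 0.0]
contact_force: [-0.3, 0.2, -1.7]
opening: 0.523
finger_force: 44.1
```

Call:
carry_out --deltas '[-0.001,0,0,0,0,0,-0.002,0,0,0,0,0,-0.002,0,0,0,0,0,-0.002,0,0,0,0,0]'

```text
time: 7.28
eef_pos: [0.5739, -0.0307, 0.0203]
tcp_rot: [0.05, 0.999, 0.0, -0.0]
contact_force: [0.2, 0.0, -1.2]
opening: 0.531
finger_force: 44.1
```

Call:
carry_out --deltas '[-0.001,0,0,0,0,0,-0.002,0,0,0,0,0,-0.002,0,0,0,0,0]'

```text
time: 7.65
eef_pos: [0.5751, -0.0307, 0.0201]
tcp_rot: [0.05, 0.999, 0.0, -0.001]
contact_force: [-4.0, -0.8, 2.0]
opening: 0.533
finger_force: 44.3
```

Call:
carry_out --deltas '[-0.001,0,0,0,0,0,-0.001,0,0,0,0,0]'

```text
time: 7.9
eef_pos: [0.5751, -0.0307, 0.0199]
tcp_rot: [0.05, 0.999, 0.0, -0.002]
contact_force: [-6.8, 1.6, 3.4]
opening: 0.531
finger_force: 44.6
```

```bash
python3 - <<'E'
from h import *
b,e=shot("scene"); cv2.imwrite("pics/s3.png",cv2.resize(b[150:250,270:400,::-1],None,fx=5,fy=5,interpolation=2))
E
```

```text
(no output)
```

View pics/s3.png

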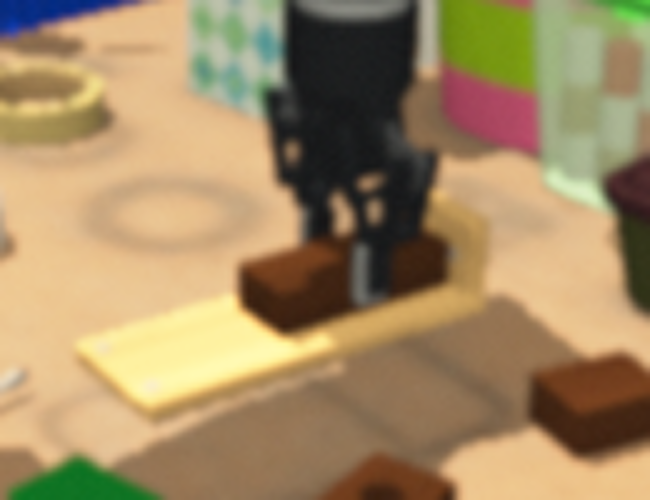

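Call:
carry_out --deltas '[0,0,0.001,0,0,0,0,0,0.003,0,0,0,0,0,0.003,0,0,0]'

```text
time: 8.32
eef_pos: [0.5751, -0.0307, 0.0191]
tcp_rot: [0.05, 0.999, 0.0, -0.003]
contact_force: [-13.3, 1.5, 14.6]
opening: 0.531
finger_force: 46.0
```

Call:
carry_out --deltas '[0,0,0,0,0,0,0,0,0,0,0,0,0,0,0,0,0,0,0,0,0,0,0,0]' --grip 100

```text
time: 8.82
eef_pos: [0.5771, -0.031, 0.0172]
tcp_rot: [0.05, 0.999, -0.0, 0.0]
contact_force: [0.4, 0.3, -0.7]
opening: 1.0
finger_force: 0.0
```

Call:
carry_out --deltas '[0,0,-0.02,0,0,0,0,0,-0.065,0,0,0,0,0,-0.113,0,0,0]'

```text
time: 9.2
eef_pos: [0.5768, -0.0309, 0.1325]
tcp_rot: [0.05, 0.999, -0.0, 0.0]
contact_force: [-0.3, 0.3, 0.2]
opening: 0.999
finger_force: 0.0
```

```bash
python3 - <<'E'
from h import *
p=(.594,-.208)
go([(*p,.13,76,.05),(*p,.06,76,.035),(*p,.005,76,.028),(*p,.005,76)],(.5769,-.0310,.1303),84.25)
E
```

```text
[-0.009, -0.044, 0, 0, 0, 0.036, -0.017, -0.087, 0, 0, 0, 0.072, -0.026, -0.131, 0, 0, 0, 0.108, -0.035, -0.174, 0, 0, 0, 0.144, -0.035, -0.174, 0.035, 0, 0, 0.144]
[0, 0, 0.035, 0, 0, 0, 0, 0, 0.063, 0, 0, 0, 0, 0, 0.09, 0, 0, 0, 0, 0, 0.09, 0, 0, 0]
end [ 0.5943 -0.2076  0.0053]
```

Call:
carry_out --deltas '[-0.009,-0.044,0,0,0,0.036,-0.017,-0.087,0,0,0,0.072,-0.026,-0.131,0,0,0,0.108,-0.035,-0.174,0,0,0,0.144,-0.035,-0.174,0.035,0,0,0.144]'

```text
time: 9.82
eef_pos: [0.5979, -0.2126, 0.1008]
tcp_rot: [0.124, 0.992, -0.002, 0.005]
contact_force: [0.3, 0.2, 0.1]
opening: 1.0
finger_force: 0.0
```

Call:
carry_out --deltas '[0,0,0.035,0,0,0,0,0,0.063,0,0,0,0,0,0.09,0,0,0,0,0,0.09,0,0,0]'

```text
time: 10.32
eef_pos: [0.593, -0.2069, 0.004]
tcp_rot: [0.122, 0.993, 0.001, -0.002]
contact_force: [-0.6, 0.4, 0.9]
opening: 0.999
finger_force: 0.0
```

Call:
carry_out --deltas '[0,0,0,0,0,0,0,0,0,0,0,0,0,0,0,0,0,0,0,0,0,0,0,0,0,0,0,0,0,0]' --grip 0 --grip_force 40

```text
time: 10.95
eef_pos: [0.5959, -0.2083, 0.0076]
tcp_rot: [0.122, 0.993, -0.001, 0.002]
contact_force: [-0.4, 0.2, 6.2]
opening: 0.528
finger_force: 44.1
```

Call:
carry_out --deltas '[0,0,-0.02,0,0,0,0,0,-0.06,0,0,0,0,0,-0.115,0,0,0,0,0,-0.115,0,0,0]'

```text
time: 11.45
eef_pos: [0.5979, -0.2094, 0.1278]
tcp_rot: [0.121, 0.993, -0.002, 0.006]
contact_force: [-0.7, 0.2, -0.9]
opening: 0.525
finger_force: 43.3
```

```bash
python3 - <<'E'
from h import *
a,d=shot("top"); W=world("top",d)
for z in((.022,.06),):
    print("lp",piece(a,W,(.57,-.03),z,.07))
b,e=shot("scene"); V=world("scene",e); print("lp",piece(b,V,(.57,-.03),(.022,.06),.07))
x,y=loc(-.055); Y=90+BYAW
go([(x,y,.12,Y,.05),(x,y,.12,Y),(x,y,.05,Y,.035),(x,y,.0235,Y,.015),(x,y,.0235,Y)],(.5943,-.2076,.1203),76)
E
```

```text
lp ([0.5749, -0.0338, 0.1202, 0.0476, -6.23], [0.5754, -0.0322], 0.0412, 722)
lp ([0.5672, -0.049, 0.1255, 0.038, -22.35], [0.5606, -0.0473], 0.0335, 303)
[0.032, 0.031, 0, 0, 0, -0.029, 0.063, 0.061, 0, 0, 0, -0.058, 0.095, 0.092, 0, 0, 0, -0.086, 0.126, 0.122, 0, 0, 0, -0.115, 0.158, 0.153, 0, 0, 0, -0.144]
[0, -0.001, 0, 0, 0, 0, 0, -0.001, 0.035, 0, 0, 0, 0, -0.001, 0.07, 0, 0, 0, 0, -0.001, 0.084, 0, 0, 0, 0, -0.001, 0.097, 0, 0, 0]
[0, 0, 0, 0, 0, 0]
end [ 0.4779 -0.0219  0.0233]
```

Call:
carry_out --deltas '[0.032,0.031,0,0,0,-0.029,0.063,0.061,0,0,0,-0.058,0.095,0.092,0,0,0,-0.086,0.126,0.122,0,0,0,-0.115,0.158,0.153,0,0,0,-0.144]'

```text
time: 12.18
eef_pos: [0.4755, -0.0195, 0.1182]
tcp_rot: [0.05, 0.999, 0.001, -0.002]
contact_force: [0.7, 0.5, 0.2]
opening: 0.529
finger_force: 43.3
```

Call:
carry_out --deltas '[0,-0.001,0,0,0,0,0,-0.001,0.035,0,0,0,0,-0.001,0.07,0,0,0,0,-0.001,0.084,0,0,0,0,-0.001,0.097,0,0,0]'

```text
time: 12.8
eef_pos: [0.4781, -0.0224, 0.0226]
tcp_rot: [0.05, 0.999, 0.0, -0.0]
contact_force: [0.5, -0.1, -0.9]
opening: 0.531
finger_force: 43.3
```

Call:
carry_out --deltas '[0,0,0,0,0,0,-0.001,0,0,0,0,0,-0.002,0,0,0,0,0,-0.003,0,0,0,0,0,-0.004,0,0,0,0,0]'

```text
time: 13.42
eef_pos: [0.4822, -0.0224, 0.0237]
tcp_rot: [0.05, 0.999, -0.0, 0.0]
contact_force: [-0.5, 1.0, -0.9]
opening: 0.529
finger_force: 43.3
```

Call:
carry_out --deltas '[-0.001,0,0,0,0,0,-0.002,0,0,0,0,0,-0.002,0,0,0,0,0]'

```text
time: 13.8
eef_pos: [0.4839, -0.0226, 0.0233]
tcp_rot: [0.05, 0.999, -0.0, -0.0]
contact_force: [-0.4, -0.2, -1.9]
opening: 0.526
finger_force: 43.3
```

Call:
carry_out --deltas '[-0.001,0,0,0,0,0,-0.001,0,0,0,0,0]'

```text
time: 14.05
eef_pos: [0.4849, -0.0227, 0.0233]
tcp_rot: [0.05, 0.999, -0.0, 0.0]
contact_force: [-0.4, 0.3, -0.7]
opening: 0.53
finger_force: 43.3
```

Call:
carry_out --deltas '[-0.001,0,0,0,0,0,-0.002,0,0,0,0,0,-0.002,0,0,0,0,0]'

```text
time: 14.42
eef_pos: [0.4855, -0.0226, 0.0229]
tcp_rot: [0.05, 0.999, 0.0, -0.002]
contact_force: [-5.3, -0.1, 3.2]
opening: 0.534
finger_force: 43.7
```

Call:
carry_out --deltas '[-0.001,0,0,0,0,0,-0.001,0,0,0,0,0]'

```text
time: 14.68
eef_pos: [0.4855, -0.0226, 0.0227]
tcp_rot: [0.05, 0.999, 0.0, -0.003]
contact_force: [-8.5, 0.5, 4.8]
opening: 0.529
finger_force: 43.9
```

```bash
python3 - <<'E'
from h import *
b,e=shot("scene"); cv2.imwrite("pics/s4.png",cv2.resize(b[150:250,270:400,::-1],None,fx=5,fy=5,interpolation=2))
E
```

```text
(no output)
```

View pics/s4.png

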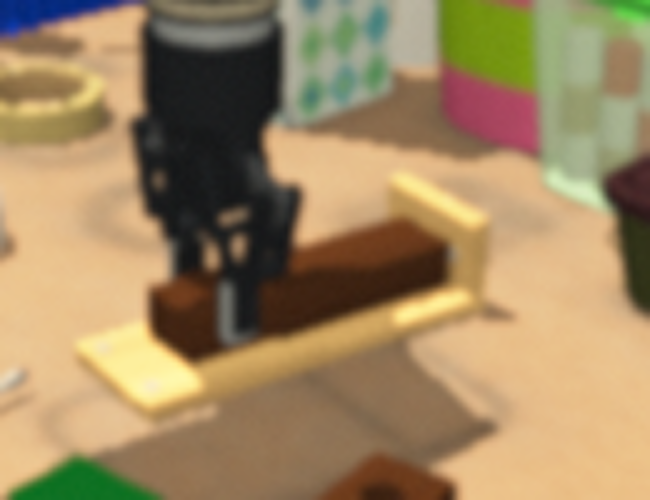

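Call:
carry_out --deltas '[0.002,0,0,0,0,0,0.002,0,0.003,0,0,0,0.002,0,0.006,0,0,0,0,0,0.006,0,0,0,0,0,0.006,0,0,0]'

```text
time: 15.35
eef_pos: [0.4855, -0.0227, 0.0195]
tcp_rot: [0.049, 0.999, 0.0, -0.005]
contact_force: [-19.8, 1.6, 27.5]
opening: 0.528
finger_force: 46.6
```

Call:
carry_out --deltas '[0,0,0,0,0,0,0,0,0,0,0,0,0,0,0,0,0,0,0,0,0,0,0,0]' --grip 100

```text
time: 15.85
eef_pos: [0.488, -0.023, 0.0171]
tcp_rot: [0.05, 0.999, 0.0, 0.0]
contact_force: [0.4, -0.2, 0.1]
opening: 1.0
finger_force: 0.0
```

Call:
carry_out --deltas '[0,0,-0.02,0,0,0,0,0,-0.065,0,0,0,0,0,-0.113,0,0,0]'

```text
time: 16.23
eef_pos: [0.4873, -0.0228, 0.1307]
tcp_rot: [0.05, 0.999, 0.0, -0.001]
contact_force: [0.1, -0.3, -0.1]
opening: 1.0
finger_force: 0.0
```

```bash
python3 - <<'E'
from h import *
p=(.434,-.2145)
go([(*p,.13,105,.05),(*p,.06,105,.035),(*p,.008,105,.028),(*p,.008,105)],(.4879,-.0229,.1303),84.25)
E
```

```text
[0.009, -0.049, 0, 0, 0, -0.091, 0.017, -0.098, 0, 0, 0, -0.181, 0.026, -0.147, 0, 0, 0, -0.272, 0.034, -0.196, 0, 0, 0, -0.362, 0.034, -0.196, 0.035, 0, 0, -0.362]
[0, 0, 0.035, 0, 0, 0, 0, 0, 0.061, 0, 0, 0, 0, 0, 0.087, 0, 0, 0, 0, 0, 0.087, 0, 0, 0]
end [ 0.4344 -0.2145  0.0083]
```

Call:
carry_out --deltas '[0.009,-0.049,0,0,0,-0.091,0.017,-0.098,0,0,0,-0.181,0.026,-0.147,0,0,0,-0.272,0.034,-0.196,0,0,0,-0.362,0.034,-0.196,0.035,0,0,-0.362]'

```text
time: 16.85
eef_pos: [0.4364, -0.2196, 0.0982]
tcp_rot: [-0.129, 0.992, -0.003, 0.003]
contact_force: [0.5, -0.4, -1.1]
opening: 0.997
finger_force: 0.0
```

Call:
carry_out --deltas '[0,0,0.035,0,0,0,0,0,0.061,0,0,0,0,0,0.087,0,0,0,0,0,0.087,0,0,0]'

```text
time: 17.35
eef_pos: [0.4329, -0.2134, 0.0062]
tcp_rot: [-0.131, 0.991, 0.002, -0.002]
contact_force: [-0.8, 0.4, -0.4]
opening: 1.003
finger_force: 0.0
```

Call:
carry_out --deltas '[0,0,0,0,0,0,0,0,0,0,0,0,0,0,0,0,0,0,0,0,0,0,0,0,0,0,0,0,0,0]' --grip 0 --grip_force 40

```text
time: 17.98
eef_pos: [0.4356, -0.2154, 0.0099]
tcp_rot: [-0.131, 0.991, -0.001, 0.001]
contact_force: [0.1, 0.0, 6.5]
opening: 0.529
finger_force: 43.9
```

Call:
carry_out --deltas '[0,0,-0.02,0,0,0,0,0,-0.06,0,0,0,0,0,-0.112,0,0,0,0,0,-0.112,0,0,0]'

```text
time: 18.48
eef_pos: [0.4372, -0.2166, 0.1251]
tcp_rot: [-0.131, 0.991, -0.004, 0.004]
contact_force: [0.4, -0.3, -0.1]
opening: 0.53
finger_force: 43.1
```

```bash
python3 - <<'E'
from h import *
a,d=shot("top"); W=world("top",d); cv2.imwrite("pics/t2.png",cv2.resize(a[150:260,270:400,::-1],None,fx=5,fy=5,interpolation=2))
print("both",piece(a,W,(.535,-.03),(.025,.055),.15))
for x0 in (.47,.49,.53,.56,.59,.62): # midline of the row
    m=(abs(W[...,0]-x0)<.008)&(W[...,2]>.034)&(W[...,2]<.055)&(abs(W[...,1]+.03)<.05); q=W[m][:,1]; print(x0,m.sum(),q.min().round(4),q.max().round(4),((q.min()+q.max())/2).round(4), (BASE[1]-(x0-BASE[0])*.1007).round(4))
x,y=loc(.065); Y=90+BYAW
go([(x-.02,y,.14,Y,.05),(x,y,.14,Y),(x,y,.14,Y),(x,y,.08,Y,.035),(x,y,.06,Y,.015),(x,y,.06,Y)],(.4344,-.2145,.1203),105)
E
```

```text
both ([0.5461, -0.0295, 0.1784, 0.0528, -6.94], [0.5463, -0.0294], 0.0412, 1100)
0.47 115 -0.043 0.001 -0.021 -0.0207
0.49 106 -0.0454 -0.0011 -0.0233 -0.0227
0.53 111 -0.0498 -0.0031 -0.0264 -0.0267
0.56 107 -0.052 -0.0074 -0.0297 -0.0297
0.59 106 -0.0542 -0.0096 -0.0319 -0.0327
0.62 109 -0.059 -0.0141 -0.0365 -0.0358
[-0.037, 0.028, -0.004, 0, 0, 0.072, -0.074, 0.055, -0.008, 0, 0, 0.145, -0.111, 0.083, -0.012, 0, 0, 0.217, -0.148, 0.11, -0.016, 0, 0, 0.29, -0.185, 0.138, -0.02, 0, 0, 0.362]
[-0.02, 0.002, 0, 0, 0, 0, -0.02, 0.002, 0, 0, 0, 0, -0.02, 0.002, 0.03, 0, 0, 0, -0.02, 0.002, 0.06, 0, 0, 0, -0.02, 0.002, 0.07, 0, 0, 0]
[0, 0, 0.01, 0, 0, 0, 0, 0, 0.01, 0, 0, 0]
end [ 0.5975 -0.0333  0.0603]
```

View pics/t2.png

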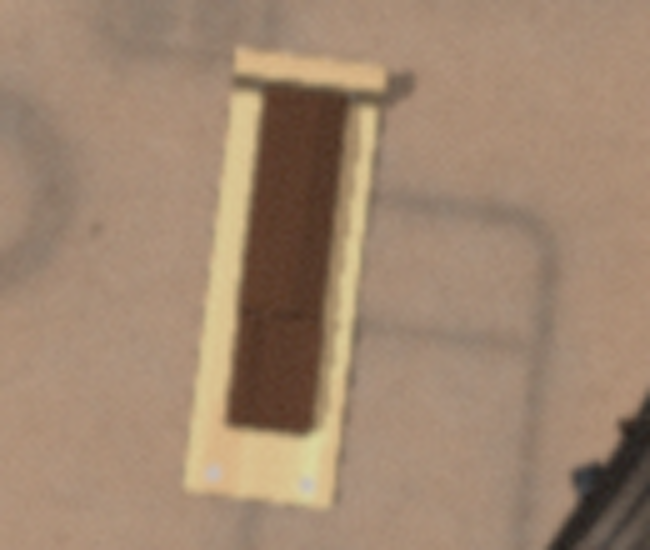

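Call:
carry_out --deltas '[-0.037,0.028,-0.004,0,0,0.072,-0.074,0.055,-0.008,0,0,0.145,-0.111,0.083,-0.012,0,0,0.217,-0.148,0.11,-0.016,0,0,0.29,-0.185,0.138,-0.02,0,0,0.362]'

```text
time: 19.15
eef_pos: [0.5767, -0.0318, 0.1378]
tcp_rot: [0.051, 0.999, 0.0, -0.002]
contact_force: [0.1, -0.7, -1.3]
opening: 0.531
finger_force: 43.1
```

Call:
carry_out --deltas '[-0.02,0.002,0,0,0,0,-0.02,0.002,0,0,0,0,-0.02,0.002,0.03,0,0,0,-0.02,0.002,0.06,0,0,0,-0.02,0.002,0.07,0,0,0]'

```text
time: 19.77
eef_pos: [0.5942, -0.0333, 0.0666]
tcp_rot: [0.05, 0.999, 0.001, -0.004]
contact_force: [-0.0, 0.7, 0.0]
opening: 0.529
finger_force: 43.1
```

Call:
carry_out --deltas '[0,0,0.008,0,0,0,0,0,0.014,0,0,0,-0.001,0,0.014,0,0,0,-0.003,0,0.014,0,0,0,-0.004,0,0.014,0,0,0]'

```text
time: 20.4
eef_pos: [0.6022, -0.0339, 0.0571]
tcp_rot: [0.05, 0.999, -0.0, 0.001]
contact_force: [-0.2, -0.7, -0.9]
opening: 0.529
finger_force: 43.1
```

Call:
carry_out --deltas '[-0.001,0,0,0,0,0,-0.002,0,0,0,0,0,-0.002,0,0,0,0,0]'

```text
time: 20.78
eef_pos: [0.6036, -0.034, 0.0564]
tcp_rot: [0.05, 0.999, -0.0, 0.0]
contact_force: [-0.8, 0.7, -1.0]
opening: 0.526
finger_force: 43.1
```

Call:
carry_out --deltas '[-0.001,0,0,0,0,0,-0.002,0,0,0,0,0,-0.002,0,0,0,0,0]'

```text
time: 21.15
eef_pos: [0.6056, -0.0342, 0.0563]
tcp_rot: [0.05, 0.999, -0.0, 0.0]
contact_force: [0.1, -0.7, -0.8]
opening: 0.529
finger_force: 43.1
```

Call:
carry_out --deltas '[-0.001,0,0,0,0,0,-0.001,0,0,0,0,0]'

```text
time: 21.4
eef_pos: [0.6058, -0.0342, 0.0562]
tcp_rot: [0.05, 0.999, 0.0, -0.001]
contact_force: [-3.0, -0.7, 1.0]
opening: 0.527
finger_force: 43.3
```

Call:
carry_out --deltas '[-0.001,0,0,0,0,0,-0.001,0,0,0,0,0]'

```text
time: 21.65
eef_pos: [0.6058, -0.0341, 0.0559]
tcp_rot: [0.05, 0.999, 0.0, -0.002]
contact_force: [-6.3, -0.4, 2.9]
opening: 0.526
finger_force: 43.4
```

Call:
carry_out --deltas '[0.001,0,0.002,0,0,0,0.001,0,0.004,0,0,0,0.001,0,0.005,0,0,0,0.001,0,0.005,0,0,0]'

```text
time: 22.15
eef_pos: [0.6058, -0.0341, 0.0519]
tcp_rot: [0.05, 0.999, 0.0, -0.001]
contact_force: [-8.1, 1.3, 7.1]
opening: 0.528
finger_force: 43.8
```

Call:
carry_out --deltas '[0,0,0,0,0,0,0,0,0,0,0,0,0,0,0,0,0,0,0,0,0,0,0,0]' --grip 100

```text
time: 22.65
eef_pos: [0.6067, -0.0343, 0.0513]
tcp_rot: [0.05, 0.999, -0.0, 0.0]
contact_force: [-0.1, 0.5, 0.6]
opening: 0.998
finger_force: 0.0
```

Call:
carry_out --deltas '[0,0,-0.02,0,0,0,0,0,-0.06,0,0,0,0,0,-0.09,0,0,0]'

```text
time: 23.02
eef_pos: [0.6075, -0.0345, 0.1447]
tcp_rot: [0.05, 0.999, -0.0, 0.002]
contact_force: [0.0, -0.5, -0.3]
opening: 1.0
finger_force: 0.0
```

```bash
python3 - <<'E'
from h import *
p=(.4325,.3455)
go([(.50,.10,.13,86,.055),(*p,.13,86.3,.055),(*p,.06,86.3,.035),(*p,.008,86.3,.028),(*p,.008,86.3)],(.6065,-.0343,.1413),84.25)
E
```

```text
[0.03, 0.031, 0.003, 0, 0, -0.008, 0.06, 0.061, 0.006, 0, 0, -0.015, 0.09, 0.092, 0.008, 0, 0, -0.023, 0.119, 0.123, 0.011, 0, 0, -0.031, 0.138, 0.17, 0.011, 0, 0, -0.032]
[0.017, 0.049, 0, 0, 0, -0.001, 0.033, 0.097, 0, 0, 0, -0.002, 0.05, 0.145, 0, 0, 0, -0.003, 0.067, 0.193, 0, 0, 0, -0.004, 0.067, 0.193, 0.035, 0, 0, -0.004]
[0, 0, 0.035, 0, 0, 0, 0, 0, 0.061, 0, 0, 0, 0, 0, 0.087, 0, 0, 0, 0, 0, 0.087, 0, 0, 0]
end [0.4326 0.3458 0.0083]
```

Call:
carry_out --deltas '[0.03,0.031,0.003,0,0,-0.008,0.06,0.061,0.006,0,0,-0.015,0.09,0.092,0.008,0,0,-0.023,0.119,0.123,0.011,0,0,-0.031,0.138,0.17,0.011,0,0,-0.032]'

```text
time: 23.65
eef_pos: [0.4854, 0.1493, 0.1317]
tcp_rot: [0.035, 0.999, 0.0, 0.001]
contact_force: [0.6, 0.5, 0.4]
opening: 1.002
finger_force: 0.0
```

Call:
carry_out --deltas '[0.017,0.049,0,0,0,-0.001,0.033,0.097,0,0,0,-0.002,0.05,0.145,0,0,0,-0.003,0.067,0.193,0,0,0,-0.004,0.067,0.193,0.035,0,0,-0.004]'

```text
time: 24.28
eef_pos: [0.4344, 0.3505, 0.1002]
tcp_rot: [0.029, 1.0, 0.003, 0.005]
contact_force: [0.6, -0.0, 0.0]
opening: 1.003
finger_force: 0.0
```

Call:
carry_out --deltas '[0,0,0.035,0,0,0,0,0,0.061,0,0,0,0,0,0.087,0,0,0,0,0,0.087,0,0,0]'

```text
time: 24.78
eef_pos: [0.4313, 0.3452, 0.0075]
tcp_rot: [0.032, 0.999, -0.001, -0.001]
contact_force: [-0.1, -0.2, -0.2]
opening: 1.003
finger_force: 0.0
```

Call:
carry_out --deltas '[0,0,0,0,0,0,0,0,0,0,0,0,0,0,0,0,0,0,0,0,0,0,0,0,0,0,0,0,0,0]' --grip 0 --grip_force 40

```text
time: 25.4
eef_pos: [0.4337, 0.3465, 0.0103]
tcp_rot: [0.032, 0.999, 0.001, 0.001]
contact_force: [-0.5, -1.2, 6.2]
opening: 0.533
finger_force: 43.7
```

Call:
carry_out --deltas '[0,0,-0.02,0,0,0,0,0,-0.06,0,0,0,0,0,-0.112,0,0,0,0,0,-0.132,0,0,0]'

```text
time: 25.9
eef_pos: [0.4339, 0.3466, 0.1452]
tcp_rot: [0.032, 0.999, 0.002, 0.003]
contact_force: [-0.0, 0.7, -1.0]
opening: 0.531
finger_force: 42.9
```

```bash
python3 - <<'E'
from h import *
a,d=shot("top"); W=world("top",d); cv2.imwrite("pics/t3.png",cv2.resize(a[150:260,270:400,::-1],None,fx=5,fy=5,interpolation=2))
print("sd",piece(a,W,(.6,-.03),(.06,.085),.06), loc(.071))
x,y=loc(-.025); Y=90+BYAW
go([(x,y,.14,Y,.055),(x,y,.14,Y),(x,y,.08,Y,.035),(x,y,.06,Y,.015),(x,y,.056,Y)],(.4326,.3458,.1403),86.3)
E
```

```text
sd ([0.6032, -0.0353, 0.0587, 0.0439, -5.61], [0.6023, -0.0349], 0.0711, 335) [ 0.60364276 -0.03411335]
[-0.014, -0.052, 0, 0, 0, 0.005, -0.028, -0.104, 0, 0, 0, 0.01, -0.043, -0.156, 0, 0, 0, 0.015, -0.057, -0.208, 0, 0, 0, 0.02, -0.071, -0.26, 0, 0, 0, 0.026]
[-0.015, -0.052, 0, 0, 0, 0.005, -0.031, -0.104, 0, 0, 0, 0.01, -0.031, -0.104, 0, 0, 0, 0.01, -0.031, -0.104, 0.03, 0, 0, 0.01, -0.031, -0.104, 0.06, 0, 0, 0.01]
[0, 0, 0.01, 0, 0, 0, 0, 0, 0.02, 0, 0, 0, 0, 0, 0.024, 0, 0, 0]
end [ 0.5081 -0.0246  0.0563]
```

View pics/t3.png

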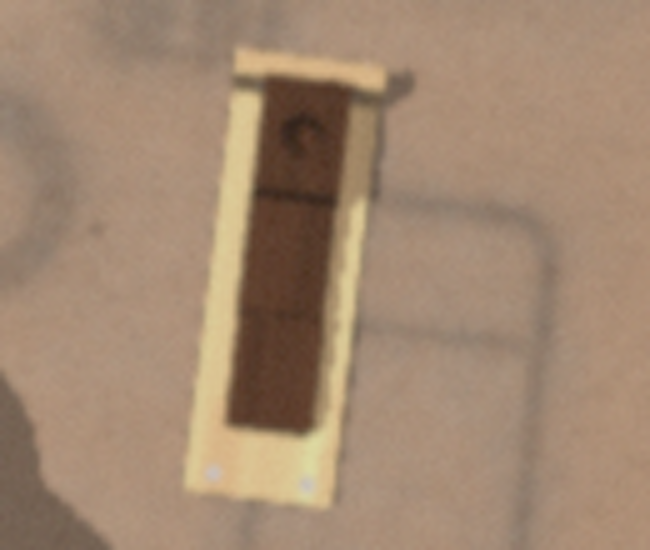

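Call:
carry_out --deltas '[-0.014,-0.052,0,0,0,0.005,-0.028,-0.104,0,0,0,0.01,-0.043,-0.156,0,0,0,0.015,-0.057,-0.208,0,0,0,0.02,-0.071,-0.26,0,0,0,0.026]'

```text
time: 26.58
eef_pos: [0.4861, 0.0801, 0.1401]
tcp_rot: [0.045, 0.999, 0.0, -0.0]
contact_force: [0.9, 0.7, -1.3]
opening: 0.531
finger_force: 42.9
```

Call:
carry_out --deltas '[-0.015,-0.052,0,0,0,0.005,-0.031,-0.104,0,0,0,0.01,-0.031,-0.104,0,0,0,0.01,-0.031,-0.104,0.03,0,0,0.01,-0.031,-0.104,0.06,0,0,0.01]'

```text
time: 27.2
eef_pos: [0.5078, -0.0239, 0.0797]
tcp_rot: [0.05, 0.999, 0.0, 0.0]
contact_force: [0.1, 0.7, -1.9]
opening: 0.531
finger_force: 42.9
```

Call:
carry_out --deltas '[0,0,0.01,0,0,0,0,0,0.02,0,0,0,0,0,0.024,0,0,0,0,0,0.024,0,0,0]'

```text
time: 27.7
eef_pos: [0.5085, -0.0246, 0.0568]
tcp_rot: [0.05, 0.999, -0.0, 0.0]
contact_force: [-0.4, 0.0, -0.9]
opening: 0.525
finger_force: 42.8
```

Call:
carry_out --deltas '[-0.001,0,0,0,0,0,-0.002,0,0,0,0,0,-0.003,0,0,0,0,0,-0.004,0,0,0,0,0,-0.004,0,0,0,0,0]'

```text
time: 28.32
eef_pos: [0.5122, -0.0251, 0.0564]
tcp_rot: [0.05, 0.999, -0.0, 0.0]
contact_force: [0.2, -0.2, -1.9]
opening: 0.529
finger_force: 42.8
```

Call:
carry_out --deltas '[-0.001,0,0,0,0,0,-0.002,0,0,0,0,0,-0.002,0,0,0,0,0]'

```text
time: 28.7
eef_pos: [0.5142, -0.0253, 0.0564]
tcp_rot: [0.05, 0.999, -0.0, 0.0]
contact_force: [0.0, -0.0, -0.8]
opening: 0.528
finger_force: 42.8
```

Call:
carry_out --deltas '[-0.001,0,0,0,0,0,-0.002,0,0,0,0,0,-0.002,0,0,0,0,0]'

```text
time: 29.08
eef_pos: [0.5162, -0.0255, 0.0563]
tcp_rot: [0.05, 0.999, -0.0, 0.0]
contact_force: [-0.2, -0.4, -1.1]
opening: 0.524
finger_force: 42.8
```

Call:
carry_out --deltas '[-0.001,0,0,0,0,0,-0.001,0,0,0,0,0]'

```text
time: 29.32
eef_pos: [0.517, -0.0255, 0.0562]
tcp_rot: [0.05, 0.999, 0.0, -0.0]
contact_force: [0.7, 0.6, -2.0]
opening: 0.534
finger_force: 42.9
```

Call:
carry_out --deltas '[-0.001,0,0,0,0,0,-0.001,0,0,0,0,0]'

```text
time: 29.58
eef_pos: [0.5171, -0.0255, 0.056]
tcp_rot: [0.05, 0.999, 0.0, -0.001]
contact_force: [-4.9, -0.5, 1.4]
opening: 0.529
finger_force: 43.2
```

Call:
carry_out --deltas '[0.001,0,0.002,0,0,0,0.001,0,0.004,0,0,0,0.001,0,0.005,0,0,0,0.001,0,0.005,0,0,0]'

```text
time: 30.08
eef_pos: [0.5171, -0.0255, 0.0523]
tcp_rot: [0.05, 0.999, 0.0, -0.001]
contact_force: [-6.0, 1.0, 7.4]
opening: 0.526
finger_force: 43.8
```

Call:
carry_out --deltas '[0,0,0,0,0,0,0,0,0,0,0,0,0,0,0,0,0,0,0,0,0,0,0,0]' --grip 100

```text
time: 30.58
eef_pos: [0.5173, -0.0256, 0.0513]
tcp_rot: [0.05, 0.999, -0.0, 0.0]
contact_force: [0.3, 0.1, 0.7]
opening: 1.003
finger_force: 0.0
```

Call:
carry_out --deltas '[0,0,-0.02,0,0,0,0,0,-0.06,0,0,0,0,0,-0.09,0,0,0]'

```text
time: 30.95
eef_pos: [0.5175, -0.0256, 0.1428]
tcp_rot: [0.05, 0.999, -0.0, 0.001]
contact_force: [0.7, -0.8, -1.2]
opening: 1.0
finger_force: 0.0
```

```bash
python3 - <<'E'
from h import *
p=(.592,-.345)
go([(*p,.14,84.25,.055),(*p,.07,84.25,.035),(*p,.010,84.25,.025),(*p,.010,84.25)],(.5171,-.0255,.1413),84.25)
E
```

```text
[-0.018, -0.052, 0, 0, 0, 0, -0.036, -0.103, 0, 0, 0, 0, -0.053, -0.155, 0.001, 0, 0, 0, -0.071, -0.207, 0.001, 0, 0, 0, -0.089, -0.259, 0.001, 0, 0, 0]
[-0.018, -0.051, 0, 0, 0, 0, -0.018, -0.051, 0.035, 0, 0, 0, -0.018, -0.051, 0.07, 0, 0, 0, -0.018, -0.051, 0.09, 0, 0, 0, -0.018, -0.051, 0.11, 0, 0, 0]
[0, 0, 0.02, 0, 0, 0, 0, 0, 0.02, 0, 0, 0]
end [ 0.5925 -0.3447  0.0103]
```

Call:
carry_out --deltas '[-0.018,-0.052,0,0,0,0,-0.036,-0.103,0,0,0,0,-0.053,-0.155,0.001,0,0,0,-0.071,-0.207,0.001,0,0,0,-0.089,-0.259,0.001,0,0,0]'

```text
time: 31.58
eef_pos: [0.5802, -0.2939, 0.1402]
tcp_rot: [0.05, 0.999, -0.0, 0.0]
contact_force: [0.5, 0.5, -0.1]
opening: 1.002
finger_force: 0.0
```

Call:
carry_out --deltas '[-0.018,-0.051,0,0,0,0,-0.018,-0.051,0.035,0,0,0,-0.018,-0.051,0.07,0,0,0,-0.018,-0.051,0.09,0,0,0,-0.018,-0.051,0.11,0,0,0]'

```text
time: 32.2
eef_pos: [0.593, -0.3447, 0.0297]
tcp_rot: [0.05, 0.999, -0.0, 0.0]
contact_force: [-0.7, 0.2, 0.1]
opening: 0.998
finger_force: 0.0
```

Call:
carry_out --deltas '[0,0,0.02,0,0,0,0,0,0.02,0,0,0,0,0,0.02,0,0,0]'

```text
time: 32.58
eef_pos: [0.5933, -0.345, 0.0112]
tcp_rot: [0.05, 0.999, -0.0, 0.001]
contact_force: [0.5, -0.5, 0.8]
opening: 1.005
finger_force: 0.0
```

Call:
carry_out --deltas '[0,0,0,0,0,0,0,0,0,0,0,0,0,0,0,0,0,0,0,0,0,0,0,0,0,0,0,0,0,0]' --grip 0 --grip_force 25

```text
time: 33.2
eef_pos: [0.5932, -0.3448, 0.0115]
tcp_rot: [0.05, 0.999, -0.0, 0.0]
contact_force: [-0.6, 1.3, 7.0]
opening: 0.535
finger_force: 25.1
```

```bash
python3 - <<'E'
from h import *
a,d=shot("top"); W=world("top",d); cv2.imwrite("pics/t4.png",cv2.resize(a[150:260,270:400,::-1],None,fx=5,fy=5,interpolation=2))
print("row",piece(a,W,(.54,-.03),(.06,.085),.15))
m=(W[...,2]>.065)&(W[...,2]<.08)&(W[...,0]>.42)&(W[...,0]<.645)&(abs(W[...,1]+.03)<.06); q=W[m]; print(q[:,0].min(),q[:,0].max())
b,e=shot("scene")
cv2.imwrite("pics/s5.png",np.hstack([cv2.resize(b[150:250,270:390,::-1],(400,333),interpolation=2),cv2.resize(b[190:290,380:500,::-1],(400,333),interpolation=2)]))
E
```

```text
row ([0.5438, -0.0299, 0.1772, 0.0439, -5.27], [0.544, -0.0289], 0.071, 965)
0.45333288500067065 0.6356172476622362
```

View pics/s5.png

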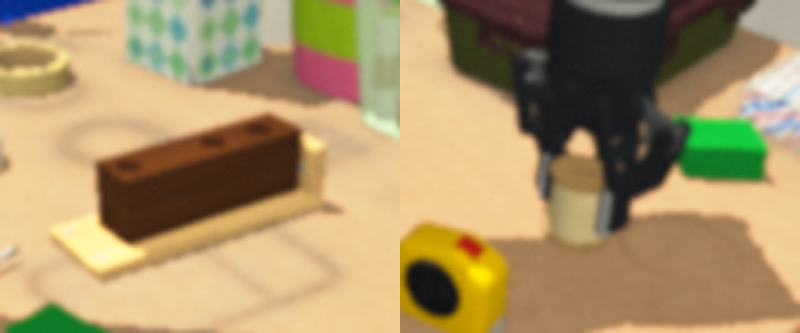

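View pics/t4.png

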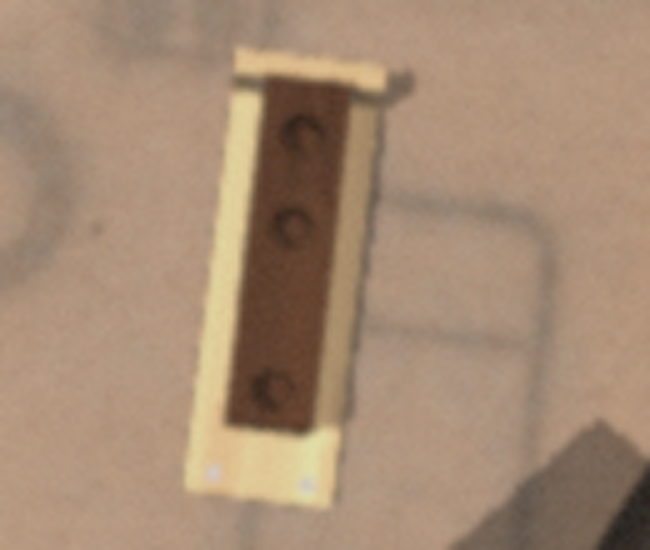

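```bash
python3 - <<'E'
from h import *
p=(.515,-.0255)
go([(.5925,-.3447,.15,84.25,.035),(*p,.15,84.25,.05),(*p,.15,84.25),(*p,.15,84.25),(*p,.1,84.25,.03),(*p,.09,84.25),(*p,.09,84.25)],(.5925,-.3447,.0103),84.25)
E
```

```text
[0, 0, -0.035, 0, 0, 0, 0, 0, -0.07, 0, 0, 0, 0, 0, -0.105, 0, 0, 0, 0, 0, -0.14, 0, 0, 0, 0.016, 0.044, -0.14, 0, 0, 0]
[0.015, 0.045, 0, 0, 0, 0, 0.031, 0.089, 0, 0, 0, 0, 0.046, 0.133, 0, 0, 0, 0, 0.062, 0.177, 0, 0, 0, 0, 0.078, 0.222, 0, 0, 0, 0]
[0.015, 0.044, 0, 0, 0, 0, 0.015, 0.044, 0, 0, 0, 0, 0.015, 0.044, 0, 0, 0, 0, 0.015, 0.044, 0.025, 0, 0, 0, 0.015, 0.044, 0.05, 0, 0, 0]
[0, 0, 0.01, 0, 0, 0, 0, 0, 0.01, 0, 0, 0]
end [ 0.5151 -0.0253  0.0903]
```

Call:
carry_out --deltas '[0,0,-0.02,0,0,0,0,0,-0.06,0,0,0,0,0,-0.1,0,0,0,0,0,-0.14,0,0,0,0.016,0.044,-0.14,0,0,0]' --grip_force 30

```text
time: 33.92
eef_pos: [0.5839, -0.3032, 0.157]
tcp_rot: [0.051, 0.999, -0.004, 0.005]
contact_force: [1.1, 0.7, 0.6]
opening: 0.531
finger_force: 30.8
```

Call:
carry_out --deltas '[0.015,0.045,0,0,0,0,0.031,0.089,0,0,0,0,0.046,0.133,0,0,0,0,0.062,0.177,0,0,0,0,0.078,0.222,0,0,0,0]'

```text
time: 34.55
eef_pos: [0.5252, -0.0694, 0.1511]
tcp_rot: [0.05, 0.999, -0.0, 0.001]
contact_force: [1.2, 0.7, -0.5]
opening: 0.53
finger_force: 30.8
```

Call:
carry_out --deltas '[0.015,0.044,0,0,0,0,0.015,0.044,0,0,0,0,0.015,0.044,0,0,0,0,0.015,0.044,0.025,0,0,0,0.015,0.044,0.05,0,0,0]'

```text
time: 35.17
eef_pos: [0.5161, -0.0269, 0.1005]
tcp_rot: [0.051, 0.999, -0.0, 0.001]
contact_force: [-0.1, -0.4, -0.5]
opening: 0.53
finger_force: 30.9
```

Call:
carry_out --deltas '[0,0,0.005,0,0,0,0,0,0.01,0,0,0,0,0,0.01,0,0,0]'

```text
time: 35.55
eef_pos: [0.5157, -0.0259, 0.0909]
tcp_rot: [0.05, 0.999, -0.0, 0.0]
contact_force: [0.7, 0.2, -0.4]
opening: 0.531
finger_force: 30.9
```

```bash
python3 - <<'E'
from h import *
b,e=shot("scene"); cv2.imwrite("pics/s6.png",cv2.resize(b[130:230,270:400,::-1],None,fx=5,fy=5,interpolation=2))
E
```

```text
(no output)
```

View pics/s6.png

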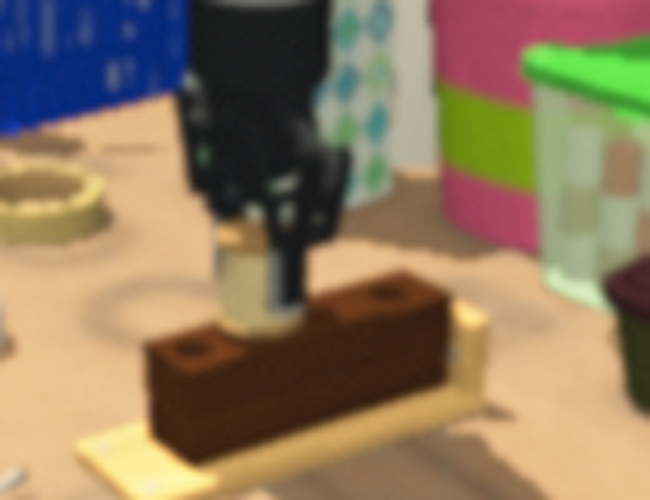

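Call:
carry_out --deltas '[0,0,0.001,0,0,0,0,0,0.003,0,0,0,0,0,0.004,0,0,0,0,0,0.004,0,0,0]'

```text
time: 36.1
eef_pos: [0.515, -0.0253, 0.0862]
tcp_rot: [0.05, 0.999, 0.0, -0.0]
contact_force: [-0.1, 0.1, -1.1]
opening: 0.53
finger_force: 30.9
```

Call:
carry_out --deltas '[0,0,0.001,0,0,0,0,0,0.002,0,0,0,0,0,0.002,0,0,0]'

```text
time: 36.48
eef_pos: [0.515, -0.0253, 0.0842]
tcp_rot: [0.05, 0.999, 0.0, -0.0]
contact_force: [0.1, 0.1, -0.2]
opening: 0.531
finger_force: 30.9
```

Call:
carry_out --deltas '[0,0,0.001,0,0,0,0,0,0.001,0,0,0]'

```text
time: 36.72
eef_pos: [0.5154, -0.0254, 0.0836]
tcp_rot: [0.05, 0.999, -0.0, 0.0]
contact_force: [-0.3, 0.3, 1.1]
opening: 0.535
finger_force: 30.9
```

Call:
carry_out --deltas '[0,0,0.001,0,0,0,0,0,0.001,0,0,0]'

```text
time: 36.98
eef_pos: [0.5156, -0.0254, 0.0836]
tcp_rot: [0.05, 0.999, -0.0, 0.0]
contact_force: [-2.8, 0.5, 5.5]
opening: 0.531
finger_force: 31.0
```

Call:
carry_out --deltas '[0,0,0,0,0,0,0,0,0,0,0,0,0,0,0,0,0,0,0,0,0,0,0,0]' --grip 100

```text
time: 37.48
eef_pos: [0.515, -0.0253, 0.0821]
tcp_rot: [0.05, 0.999, 0.0, -0.0]
contact_force: [-0.5, 0.9, -0.2]
opening: 0.999
finger_force: 0.0
```

Call:
carry_out --deltas '[0,0,-0.01,0,0,0,0,0,-0.03,0,0,0,0,0,-0.06,0,0,0,0,0,-0.1,0,0,0,0,0,-0.13,0,0,0]'

```text
time: 38.1
eef_pos: [0.5157, -0.0254, 0.2151]
tcp_rot: [0.05, 0.999, -0.0, 0.001]
contact_force: [0.4, 0.3, -0.2]
opening: 0.998
finger_force: 0.0
```

Call:
carry_out --deltas '[0,0.05,0,0,0,0,0,0.1,0,0,0,0,0,0.15,0,0,0,0,0,0.2,0,0,0,0,0,0.2,0,0,0,0]'

```text
time: 38.72
eef_pos: [0.5349, 0.1766, 0.2131]
tcp_rot: [0.048, 0.999, 0.0, 0.0]
contact_force: [0.2, -0.5, 0.5]
opening: 1.0
finger_force: 0.0
```

```bash
python3 - <<'E'
from h import *
a,d=shot("top"); W=world("top",d)
m=(W[...,2]>.115)&(W[...,2]<.13)&(abs(W[...,0]-.515)<.06)&(abs(W[...,1]+.03)<.06)
print("spool",quad(W[m][:,:2]),np.median(W[m][:,2]),loc(-.019))
print("row",piece(a,W,(.54,-.03),(.06,.085),.15))
b,e=shot("scene")
cv2.imwrite("pics/fin.png",np.hstack([cv2.resize(a[140:270,250:410,::-1],(400,325),interpolation=2),cv2.resize(b[110:240,260:420,::-1],(400,325),interpolation=2)]))
E
```

```text
spool [0.5148, -0.0259, 0.0466, 0.0461, 2.02] 0.12112014601028932 [ 0.5140956  -0.02509643]
row ([0.5834, -0.033, 0.0988, 0.0459, -4.78], [0.5894, -0.0322], 0.0709, 493)
```

View pics/fin.png

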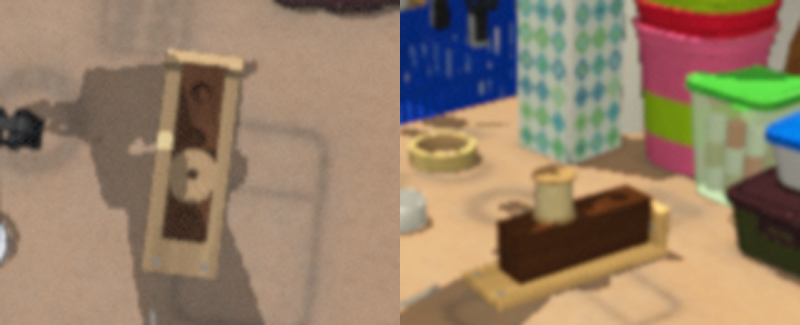

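The spool stands upright about 1 mm from the middle of the long drilled piece, at (193,175) in the top crop. Both courses are tight against the stop.

```bash
python3 -c "
from plant import ctrl; print(ctrl.sign_off())"
```

```text
the job is handed in; nothing more can be done
None
```

The job is handed in at about 39 s: two tight courses stand against the end stop, centred on the base, with the spool upright about 1 mm from the middle of the long drilled piece. The tape measure, nut tin, masking tape and green look-alikes were not touched.

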